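Load a culture vial into a latched dry-block incubator

TASK

Press the red thumb latch of the small incubator so that its clear lid springs open, stand the red-capped vial in the empty well all the way down, then press the lid shut until it snaps and stays shut. Work gently: press no harder than latch and lid need, and leave the other vials and the dishes where they are.

Things in the scene. Friction and masses are not known exactly. Their poses are not given: they have to be found in the camera images.
- incubator: Black base plate (112 x 142 x 30 mm) of a white dry-block incubator, fixed to the bench. Origin: centre of its underside; +x from the latch (front, robot side) to the hinge (back), +y left, z up. The white body on it (126 x 156 mm, with block, latch, lid) stands on levelling feet, raised by a LIFT of 0 to 18 mm that no reading shows: find it by touch. Robot's force on it: at most 25 N.
- pad (a point): Where to press the red thumb latch: centre of the top of its flat pad (32 x 40 mm) at LIFT 0; true height is LIFT higher. Axes as the incubator's. It is a rocker: the pad yields from 2 N, lets the lid go after 4 to 7 mm at 4 to 6 N, has a hard end after 8 mm at 6 to 7 N, and springs back. Its hook stands 37 mm above the pad's top, 24 mm and more towards the lid (+x); tilts to 16 mm.
- well (a point): Centre of the empty well's mouth in the top face of the aluminium block, at LIFT 0; true height is LIFT higher. Axes as the incubator's. Round hole 27 mm wide, 3 mm chamfer, 34 mm deep. The other well, 72 mm to its -y side, holds a fixed silver-capped vial that stands 26 mm out of the block.
- hinge (a point): Middle of the lid's hinge axis (along the incubator's y), level with the block's top, at LIFT 0; true height is LIFT higher. Axes as the incubator's. The lid is a clear hollow cover, 150 mm wide: shut, it reaches from the hinge 122 mm to -x and its flat outer top (blue front edge) is 38 mm above the hinge; it turns up and back about this axis.
- lid (a joint): Lid angle, rad: 0 to 0.02 shut and latched, 1.55 upright, fully open. A damped spring opens it in about 1 s once free and always pushes it open (about 2 N at the front edge), so it stays shut only if latched. Shut it by pushing its outer face over and down along its arc (sliding adds force): from 0.1 rad it rides over the hook, 10 to 12 N at 105 mm from the hinge, then snaps. Hard stop at -0.018.
- vial_red: Glass culture vial with orange contents and a RED cap, 24 mm across, 60 mm tall, cap 25 mm across and 16 mm tall, about 50 g, upright on the bench. Origin: centre of its underside; z up along it.
- vial_silver: A like vial with a silver cap, to be left alone. Origin: centre of its underside.
- vial_blue: A like vial with a blue cap, to be left alone. Origin: centre of its underside.
- dish_red: Red petri dish, 90 mm across, 15 mm tall, to be left alone. Origin: centre of its underside.
- dish_yellow: Yellow petri dish, 90 mm across, 15 mm tall, to be left alone. Origin: centre of its underside.

How it is judged:
By the outcome, as a careful person would: the job done as asked, in the order asked, and still so for the second after the job is handed in, with the robot touching nothing.
It also fails if it takes over 72 s, if anything falls off the work surface, if the arm or the gripper's body presses on something with over 40 N, if the wrist force passes 120 N, or if a joint passes its speed limit or range.

ROBOT

A 6-joint arm with a two-finger parallel gripper is mounted at the origin on the work surface. World frame = base frame: x ahead of the robot, y to its left, z up, the work surface at z = 0. Lengths are in m, angles in rad, forces in N, time in s.
With the tool pointing down it reaches from about 0.3 to 0.775 m from the base axis. Payload 14.6 kg.
Tool frame: the origin (TCP) lies midway between the tips of the shut fingers; the grasp point (between the pads) lies 19 mm behind it (r.grip_point_offset is the distance from the TCP to the grasp point, in m); x points along the fingers, y is the direction in which the jaws open and shut, and the axes are right-handed (so a half turn about x gives the same grasp; the last joint's range is limited). The gripper opens to 94 mm and grips with 3 to 60 N. Pads are 16 mm wide; open, the fingers measure 119 mm over their backs; the gripper's body (75 mm by 177 mm) begins 78 mm behind the grasp point.
Start: joints at [1.088, 0.3, 1.521, -0, 1.321, -0.067], TCP at [0.222, 0.503, 0.205] pointing down, gripper open.
Joint ranges: [-3.03, 3.03], [-0.79, 2.21], [0.23, 2.52], [-1.04, 4.18], [0, 3.07], [-2.55, 2.55]. Speed limits (rad/s): [2.22, 2.22, 2.57, 3.14, 3.14, 3.14].

INTERFACE

Orientations are given as a unit quaternion [x, y, z, w].
In Python, from rig import r gives the robot as it stands. The module is installed in compiled form; this text tells all that it offers.
- The arm moves only by the tool drive_tool, never from a script. Its argument "targets" is a list of rows, each an object with "claw": the closure, from -1 (fully open) to 1 (shut), so that 0 is half open; "delta_pos": the shift along the tool's x, y, z in cm, a list of three; "twist": the turn about the tool's x in rad. In form: [{"claw": claw, "delta_pos": [tx, ty, tz], "twist": twist}, ...]. A call has 1 to 5 rows; each row is the pose to reach, as a shift and turn from the pose measured when the call began, along the tool's axes at that moment; what a row does not reach only later rows make up. A row lasts 1/8 s, in which the tool goes at most 62.5 mm and 10.7 degrees, less where a joint would pass 70% of its speed; a pose out of reach is approached as far as the arm can. A call with a gripper value outside its range is refused whole. The fingers move at their own pace and stop on an object; the grip force is fixed at half the most. Time passes only in rows, so rows that repeat a pose let the fingers close. It gives the time, the measured TCP pose, the force and the opening at its end, in the units of the state.
- r.state(): the state, without advancing time (a new reading comes with each control period).
- r.grab_frame(name): name is "side" or "top" or "wrist"; returns a dict with "pixels" (384x512x3 uint8, red, green, blue), "z_map" (384x512 float32, m along the optical axis (not along the pixel's ray), 0 where there is no reading), "camera_matrix" (3x3 intrinsics, pixels), "R" (3x3) and "t" (3): a world point X has camera coordinates R X + t. Camera axes: x right, y down, z forward; pixel columns grow to the right and rows downward; lengths in m; the calibration is good to about 2 mm. The wrist camera is an equidistant fisheye: a pixel r from the principal point sees the ray r / f radians off the axis. A picture is of the moment at which its call begins.
- r.hand_in(): hands the job in, once; it reports no verdict.
The state is a dict: "time_s": time; "q": joint angles; "qvel": joint speeds; "effort": joint torques, N m; "eef_pos": TCP position; "tool_rot": TCP orientation; "wrist_force": force on the tool from outside, world axes, zero at the start; "moment": the same for the moment, N m; "finger_gap": opening from 0.0 (shut) to 1.0 (fully open).
Only numpy, scipy, OpenCV 4.12 (cv2) and the standard library are available. Lean on these libraries where they do the work, as an engineer would, in place of code of your own. Each camera call takes 0.05 s, during which the arm holds its last target. There are 200 camera calls.

## Working session

There is one attempt and no reset: what is moved stays moved. The work goes in short steps, Python scripts to look and compute and a tool call to move; the robot and the scene stay as the last step left them, time stands still between calls to the robot, and variables do not carry over. Pictures are saved under pics/ and viewed, on a budget of 10 in all, crops included, one or two more only if the job needs it, and the job is handed in when it is done.

Besides the shell and the picture viewer there is one more tool, called after "Call:" in YAML: its name, and indented under it one key for each argument. drive_tool: Moves the arm, as the interface text tells. Its arguments: {"type":"object","properties":{"targets":{"type":"array","items":{"type":"object","properties":{"claw":{"type":"number"},"delta_pos":{"type":"array","items":{"type":"number"}},"twist":{"type":"number"}}}}},"required":["targets"]}

```bash
mkdir -p pics; cat > h.py <<'E'
import numpy as np, cv2
from rig import r
def save(n,f): cv2.imwrite(f'pics/{n}.png', f['pixels'][:,:,::-1])
def pts(f):
    K=f['camera_matrix'];z=f['z_map'];v,u=np.mgrid[:384,:512]
    X=np.stack([(u-K[0,2])/K[0,0]*z,(v-K[1,2])/K[1,1]*z,z],-1)
    return (X-f['t'])@f['R']   # world = R^T (X-t)
def proj(f,P):
    c=f['R']@np.asarray(P)+f['t'];p=f['camera_matrix']@c;return p[:2]/p[2]
def ray(f,u,v,h):
    d=f['R'].T@np.linalg.inv(f['camera_matrix'])@np.array([u,v,1.]);o=-f['R'].T@f['t']
    return o+d*(h-o[2])/d[2]
E
python3 - <<'E'
from h import *
for n in('top','side'):
    f=r.grab_frame(n);save(n+'0',f);print(n,f['camera_matrix'].tolist(),(-f['R'].T@f['t']).round(3), f['R'].round(2).tolist())
    np.savez(n+'0.npz',**f)
print(r.state(), r.grip_point_offset)
E
```

```text
top [[389.238144877713, 0.0, 258.98456142820686], [0.0, 389.238144877713, 195.12032579259244], [0.0, 0.0, 1.0]] [ 0.361 -0.095  1.076] [[0.03, -1.0, 0.04], [-0.98, -0.03, -0.17], [0.17, -0.04, -0.98]]
side [[386.78079274083996, 0.0, 261.26047328135616], [0.0, 386.78079274083996, 184.5844121509993], [0.0, 0.0, 1.0]] [-0.06  -0.782  0.607] [[0.72, -0.69, -0.01], [-0.35, -0.35, -0.87], [0.59, 0.63, -0.5]]
{'time_s': 0.1, 'q': array([ 1.08837954e+00,  3.00421491e-01,  1.52151320e+00, -1.51853321e-05,
        1.32071755e+00, -6.66123157e-02]), 'qvel': array([-6.77150954e-05, -2.71140773e-03, -1.06928164e-04, -1.84470366e-03,
        1.55090702e-03,  2.88715716e-04]), 'effort': array([ 2.97558021e-03, -5.32644975e+01, -3.53283226e+01,  7.09794788e-02,
        2.35300872e-02, -1.02844751e-04]), 'eef_pos': array([0.22206078, 0.50291785, 0.20494226]), 'tool_rot': array([ 0.145589  ,  0.69197671, -0.14631301,  0.69178362]), 'wrist_force': array([ 0.10754624, -0.37695069, -0.15237651]), 'moment': array([ 0.06091335, -0.02276152,  0.02234867]), 'finger_gap': 0.9966395542201185} 0.0188
```

View pics/top0.png

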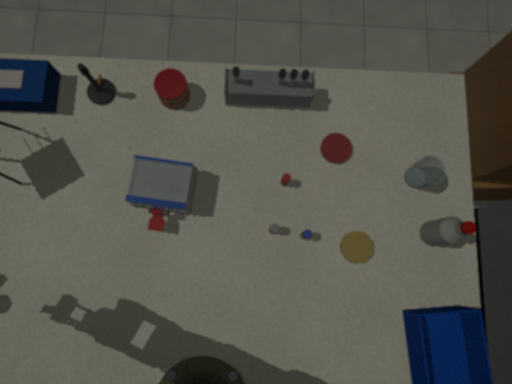

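View pics/side0.png

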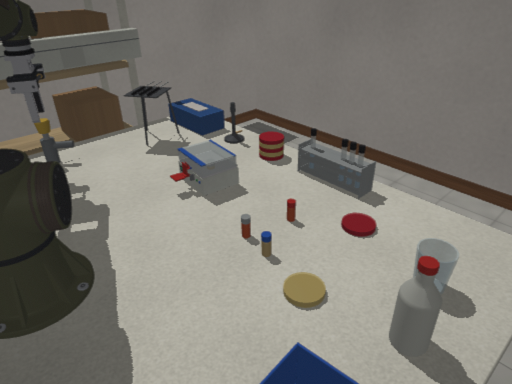

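The top view shows the incubator at about (160,185), its red latch at (157,220) and the red vial at (286,180). The silver vial is at (274,229) and the blue at (307,235). The side view shows the latch at (182,175), the red vial at (291,210) and clear space around it.

```bash
python3 - <<'E'
from h import *
for n in('top','side'):
    f=dict(np.load(n+'0.npz'));P=pts(f);hsv=cv2.cvtColor(f['pixels'],cv2.COLOR_RGB2HSV)
    H,S,V=[hsv[...,i].astype(int) for i in range(3)]
    red=((H<8)|(H>172))&(S>130)&(V>60); blue=(H>105)&(H<130)&(S>110)&(V>50)
    for nm,m in(('red',red),('blue',blue)):
        k,l,st,c=cv2.connectedComponentsWithStats(m.astype(np.uint8))
        for i in range(1,k):
            if st[i,4]<15: continue
            q=P[l==i];q=q[np.isfinite(q).all(1)]
            mx=np.percentile(q[:,2],90);t=q[q[:,2]>mx-.006]
            print(n,nm,st[i].tolist(),'med',np.median(q,0).round(3),'top',mx.round(3),t.mean(0).round(3), 'lo',q.min(0).round(3),'hi',q.max(0).round(3))
    if n=='top':
        for u0,v0 in((140,170),(160,175),(180,200),(160,190),(130,200)): print((u0,v0),P[v0,u0].round(3))
        sub=f['pixels'][140:245,110:215];cv2.imwrite('pics/topcrop.png',cv2.resize(sub[:,:,::-1],None,fx=5,fy=5,interpolation=cv2.INTER_CUBIC))
E
```

```text
top red [155, 69, 32, 30, 752] med [0.839 0.118 0.076] top 0.079 [0.836 0.117 0.081] lo [ 0.361 -0.095  0.069] hi [0.883 0.159 1.076]
top red [322, 134, 29, 28, 641] med [ 0.694 -0.351  0.015] top 0.018 [ 0.692 -0.349  0.022] lo [ 0.361 -0.392  0.009] hi [ 0.736 -0.095  1.076]
top red [282, 174, 8, 9, 56] med [ 0.59  -0.204  0.059] top 0.062 [ 0.59  -0.204  0.06 ] lo [ 0.58  -0.212  0.048] hi [ 0.602 -0.194  0.063]
top red [149, 209, 15, 22, 245] med [0.466 0.131 0.054] top 0.083 [0.482 0.121 0.118] lo [ 0.361 -0.095  0.05 ] hi [0.494 0.151 1.076]
top red [462, 222, 14, 12, 141] med [ 0.459 -0.619  0.19 ] top 0.192 [ 0.459 -0.619  0.19 ] lo [ 0.445 -1.179 -0.702] hi [ 0.578 -0.604  0.195]
top blue [0, 59, 47, 43, 1344] med [0.829 0.494 0.08 ] top 0.083 [0.829 0.497 0.084] lo [ 0.361 -0.095  0.074] hi [0.888 0.575 1.076]
top blue [135, 156, 57, 10, 91] med [0.616 0.115 0.105] top 0.107 [0.616 0.116 0.105] lo [0.606 0.044 0.102] hi [0.626 0.187 0.109]
top blue [126, 195, 60, 14, 336] med [0.509 0.126 0.106] top 0.108 [0.508 0.125 0.109] lo [ 0.361 -0.095  0.101] hi [0.523 0.2   1.076]

[... 1675 characters left out ...]
85 0.607]
side blue [170, 108, 4, 14, 23] med [0.771 0.672 0.029] top 0.054 [0.77  0.676 0.057] lo [0.766 0.659 0.009] hi [0.774 0.683 0.066]
side blue [210, 140, 25, 16, 34] med [0.615 0.112 0.106] top 0.107 [0.615 0.114 0.106] lo [0.604 0.041 0.104] hi [0.625 0.187 0.108]
side blue [178, 148, 27, 18, 121] med [0.506 0.122 0.107] top 0.108 [0.502 0.117 0.111] lo [-0.06  -0.782  0.104] hi [0.524 0.202 0.607]
side blue [262, 232, 9, 10, 84] med [ 0.439 -0.266  0.06 ] top 0.062 [ 0.441 -0.264  0.06 ] lo [ 0.432 -0.274  0.046] hi [ 0.453 -0.252  0.063]
side blue [260, 343, 98, 41, 2047] med [ 0.248 -0.546  0.08 ] top 0.1 [ 0.226 -0.567  0.109] lo [-0.06  -0.782  0.004] hi [ 0.26  -0.53   0.607]
```

View pics/topcrop.png

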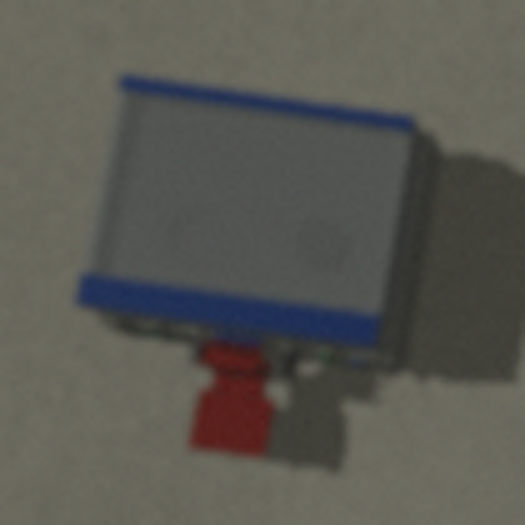

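The crop shows the lid with blue front strip low in the picture. The red latch pad is centred near crop (232,425), which is full-image (156,225), and the silver-capped vial shows faintly through the lid at (175,188).

```bash
cat >> h.py <<'E'
from scipy.spatial.transform import Rotation as Ro
def goto(tgt,yaw=None,s=None):
    "tool deltas (cm) and twist to world TCP tgt with jaw axis at angle yaw (mod pi)"
    s=s or r.state();M=Ro.from_quat(s['tool_rot']).as_matrix();d=M.T@(np.array(tgt)-s['eef_pos'])*100
    jy=np.arctan2(M[1,1],M[0,1]);tw=0
    if yaw is not None:
        tw=-((yaw-jy+np.pi/2)%np.pi-np.pi/2)   # tool x down: + twist turns clockwise from above
    print('delta',d.round(2),'twist',round(tw,3),'jaw',round(jy,3),'down',M[:,0].round(3),'q6',s['q'][5].round(3),'t',s['time_s'])
E
python3 - <<'E'
from h import *
f=dict(np.load('top0.npz'));P=pts(f);hsv=cv2.cvtColor(f['pixels'],cv2.COLOR_RGB2HSV).astype(int);H,S,V=[hsv[...,i] for i in range(3)]
blue=(H>105)&(H<130)&(S>110)&(V>50);red=((H<8)|(H>172))&(S>130)&(V>60)
def sel(m,u0,u1,v0,v1):
    k=np.zeros_like(m);k[v0:v1,u0:u1]=1;return P[m&k]
for nm,a in(('back',(125,200,150,170)),('front',(120,195,192,212))):
    q=sel(blue,*a);q=q[(q[:,2]>.09)&(q[:,2]<.12)];(vx,vy,cx,cy)=cv2.fitLine(q[:,:2].astype(np.float32),2,0,.01,.01).ravel()
    y=q[:,:2]@[vx,vy];print(nm,'dir',np.arctan2(vy,vx),'c',cx,cy,'len',np.ptp(y),'mid',((y.max()+y.min())/2-[cx,cy]@np.array([vx,vy]))*np.array([vx,vy])+[cx,cy])
q=sel(red,145,170,205,235);p=q[(q[:,2]>.045)&(q[:,2]<.06)]
print('pad',p.mean(0),np.percentile(p[:,2],[10,50,90]));print('rect',cv2.minAreaRect(p[:,:2].astype(np.float32)*1000))
print(sorted(q[:,2].round(3))[-40:])
goto((0.455,0.133,0.12),np.pi/2-.13)
E
```

```text
back dir 1.4564412 c 0.6157623 0.115782656 len 0.1444468065324208 mid [0.61573393 0.11553571]
front dir 1.4600873 c 0.50844806 0.12629883 len 0.14587428048250117 mid [0.5085159  0.12690904]
pad [0.46089571 0.13273129 0.05333702] [0.05110642 0.0531363  0.05593681]
rect ((462.2240905761719, 132.45321655273438), (36.434654235839844, 37.726890563964844), 84.23176574707031)
[np.float64(0.076), np.float64(0.076), np.float64(0.076), np.float64(0.076), np.float64(0.076), np.float64(0.076), np.float64(0.076), np.float64(0.077), np.float64(0.077), np.float64(0.077), np.float64(0.081), np.float64(0.081), np.float64(0.082), np.float64(0.083), np.float64(0.083), np.float64(0.083), np.float64(0.084), np.float64(0.085), np.float64(0.085), np.float64(0.085), np.float64(0.085), np.float64(0.086), np.float64(0.086), np.float64(0.086), np.float64(0.087), np.float64(0.087), np.float64(0.087), np.float64(0.087), np.float64(0.087), np.float64(0.088), np.float64(0.088), np.float64(0.089), np.float64(0.089), np.float64(0.089), np.float64(0.089), np.float64(0.089), np.float64(0.089), np.float64(0.09), np.float64(0.091), np.float64(1.076)]
delta [  8.52 -24.42  36.25] twist -0.286 jaw 1.155 down [-0.    -0.001 -1.   ] q6 -0.067 t 0.1
```

Call:
drive_tool:
  targets:
    - {"claw":1,"delta_pos":[0,-2.5,3.7],"twist":-0.06}
    - {"claw":1,"delta_pos":[0,-5.5,8.2],"twist":-0.12}
    - {"claw":1,"delta_pos":[0,-8.5,12.7],"twist":-0.18}
    - {"claw":1,"delta_pos":[0,-11.5,17.2],"twist":-0.24}
    - {"claw":1,"delta_pos":[0,-14.5,21.7],"twist":-0.3}

```text
time_s: 0.72
eef_pos: [0.3625, 0.281, 0.205]
tool_rot: [0.04, 0.706, -0.041, 0.706]
wrist_force: [0.5, 0.4, -0.1]
finger_gap: 0.503
```

```bash
python3 - <<'E'
from h import *
goto((0.457,0.1325,0.075),1.458);print(r.state()['eef_pos'],r.state()['wrist_force'],r.state()['finger_gap'])
E
```

```text
delta [ 13.01 -13.67  11.07] twist -0.001 jaw 1.457 down [-0.001 -0.001 -1.   ] q6 -0.877 t 0.725
[0.3625459  0.28101614 0.20496909] [ 0.50673266  0.43333014 -0.08728428] 0.5029348159792593
```

Call:
drive_tool:
  targets:
    - {"claw":1,"delta_pos":[2,-4,3.2],"twist":0}
    - {"claw":1,"delta_pos":[5,-8,6.5],"twist":0}
    - {"claw":1,"delta_pos":[8,-12,9.7],"twist":0}
    - {"claw":1,"delta_pos":[11,-13.7,11.1],"twist":0}
    - {"claw":1,"delta_pos":[11.5,-13.7,11.1],"twist":0}

```text
time_s: 1.35
eef_pos: [0.4566, 0.1311, 0.0884]
tool_rot: [0.04, 0.707, -0.042, 0.705]
wrist_force: [0.8, 1.1, 1.2]
finger_gap: 0.003
```

Call:
drive_tool:
  targets:
    - {"claw":1,"delta_pos":[0.6,0,0],"twist":0}
    - {"claw":1,"delta_pos":[1.0,0,0],"twist":0}
    - {"claw":1,"delta_pos":[1.0,0,0],"twist":0}

```text
time_s: 1.72
eef_pos: [0.4565, 0.1317, 0.0787]
tool_rot: [0.04, 0.707, -0.041, 0.705]
wrist_force: [0.5, -0.0, 0.0]
finger_gap: 0.004
```

```bash
python3 - <<'E'
from h import *
goto((0.457,0.1325,0.0535),1.458);s=r.state();print(s['eef_pos'],s['wrist_force'],s['finger_gap'])
f=r.grab_frame('side');cv2.imwrite('pics/s1.png',cv2.resize(f['pixels'][80:230,90:290,::-1],None,fx=4,fy=4))
E
```

```text
delta [2.52 0.09 0.05] twist -0.002 jaw 1.456 down [-0.004 -0.002 -1.   ] q6 -1.251 t 1.725
[0.45649297 0.13168958 0.078733  ] [ 0.54016436 -0.01022102  0.04251902] 0.004000824215099986
```

View pics/s1.png

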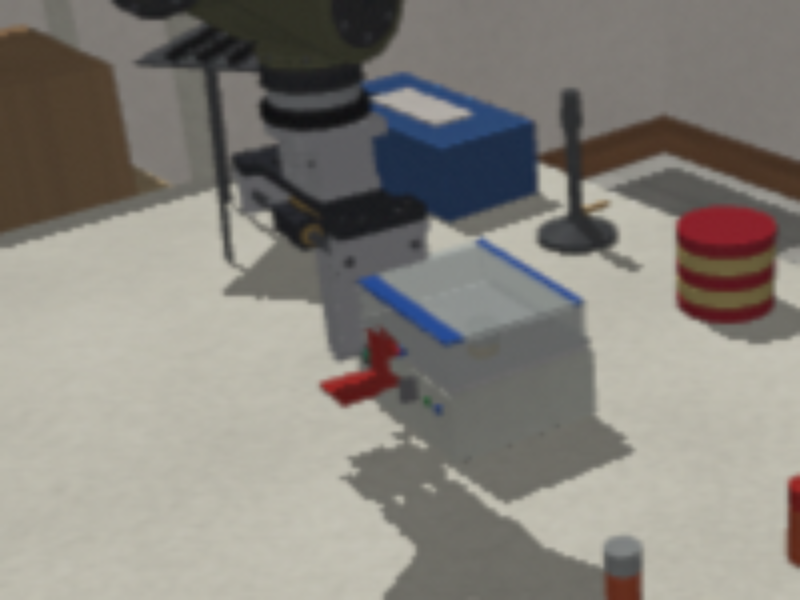

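The side crop shows the closed fingertips at (345,350), about 25 mm above the red pad at (350,388). They are in front of the hook and the lid is clear of the gripper. I'll feel downwards next.

Call:
drive_tool:
  targets:
    - {"claw":1,"delta_pos":[0.6,0.1,0],"twist":0}
    - {"claw":1,"delta_pos":[1.2,0.1,0],"twist":0}
    - {"claw":1,"delta_pos":[1.6,0.1,0],"twist":0}
    - {"claw":1,"delta_pos":[1.8,0.1,0],"twist":0}
    - {"claw":1,"delta_pos":[1.8,0.1,0],"twist":0}

```text
time_s: 2.4
eef_pos: [0.4566, 0.1325, 0.0607]
tool_rot: [0.04, 0.707, -0.041, 0.705]
wrist_force: [-0.6, -0.4, 0.6]
finger_gap: 0.003
```

Call:
drive_tool:
  targets:
    - {"claw":1,"delta_pos":[0.2,0,0],"twist":0}
    - {"claw":1,"delta_pos":[0.4,0,0],"twist":0}
    - {"claw":1,"delta_pos":[0.4,0,0],"twist":0}

```text
time_s: 2.78
eef_pos: [0.4566, 0.1325, 0.0566]
tool_rot: [0.04, 0.707, -0.041, 0.705]
wrist_force: [0.1, 0.7, 0.2]
finger_gap: 0.003
```

Call:
drive_tool:
  targets:
    - {"claw":1,"delta_pos":[0.2,0,0],"twist":0}
    - {"claw":1,"delta_pos":[0.3,0,0],"twist":0}
    - {"claw":1,"delta_pos":[0.3,0,0],"twist":0}

```text
time_s: 3.15
eef_pos: [0.4565, 0.1325, 0.0536]
tool_rot: [0.04, 0.707, -0.041, 0.705]
wrist_force: [-1.1, -0.2, 1.4]
finger_gap: 0.005
```

Call:
drive_tool:
  targets:
    - {"claw":1,"delta_pos":[0.15,0,0],"twist":0}
    - {"claw":1,"delta_pos":[0.3,0,0],"twist":0}
    - {"claw":1,"delta_pos":[0.3,0,0],"twist":0}

```text
time_s: 3.52
eef_pos: [0.4564, 0.1325, 0.0506]
tool_rot: [0.04, 0.707, -0.041, 0.705]
wrist_force: [-2.2, 0.5, 3.4]
finger_gap: 0.001
```

Call:
drive_tool:
  targets:
    - {"claw":1,"delta_pos":[0.1,0,0],"twist":0}
    - {"claw":1,"delta_pos":[0.2,0,0],"twist":0}
    - {"claw":1,"delta_pos":[0.2,0,0],"twist":0}

```text
time_s: 3.9
eef_pos: [0.4564, 0.1325, 0.0486]
tool_rot: [0.04, 0.707, -0.041, 0.705]
wrist_force: [-2.8, 0.1, 5.3]
finger_gap: 0.003
```

```bash
python3 - <<'E'
from h import *
f=r.grab_frame('top');P=pts(f);s=r.state();print(s['eef_pos'],s['wrist_force'])
print('lid depth z',[P[v,u].round(3).tolist() for u,v in((145,175),(170,175),(165,190))])
E
```

```text
[0.45639013 0.13251435 0.04858727] [-3.23743985  0.52103281  5.20216209]
lid depth z [[0.573, 0.155, 0.118], [0.576, 0.094, 0.115], [0.535, 0.101, 0.126]]
```

Force was 5 N and the lid is rising. I'll back off upwards and forwards.

Call:
drive_tool:
  targets:
    - {"claw":1,"delta_pos":[-0.5,0,-0.3],"twist":0}
    - {"claw":1,"delta_pos":[-3,0,-2],"twist":0}
    - {"claw":1,"delta_pos":[-8,-2,-2.5],"twist":0}
    - {"claw":0.2,"delta_pos":[-13,-5,-2.5],"twist":0}
    - {"claw":0,"delta_pos":[-17,-10,-2.5],"twist":0}

```text
time_s: 4.58
eef_pos: [0.4207, 0.0371, 0.22]
tool_rot: [0.039, 0.707, -0.041, 0.705]
wrist_force: [0.2, -1.1, -0.2]
finger_gap: 0.181
```

Call:
drive_tool:
  targets:
    - {"claw":0,"delta_pos":[0,-6,0],"twist":0}
    - {"claw":0,"delta_pos":[0,-12,2],"twist":0}
    - {"claw":0,"delta_pos":[0,-17,6],"twist":0}
    - {"claw":0,"delta_pos":[0,-21,10],"twist":0}
    - {"claw":0,"delta_pos":[0,-21,13],"twist":0}

```text
time_s: 5.2
eef_pos: [0.5267, -0.1891, 0.2196]
tool_rot: [0.041, 0.707, -0.042, 0.705]
wrist_force: [-0.2, -0.3, 0.4]
finger_gap: 0.499
```

```bash
python3 - <<'E'
from h import *
goto((0.590,-0.206,0.10),1.4);s=r.state();print(s['eef_pos'],s['wrist_force'],s['finger_gap'])
f=r.grab_frame('top');P=pts(f);np.savez('top1.npz',**f)
cv2.imwrite('pics/t1.png',cv2.resize(f['pixels'][130:250,100:320,::-1],None,fx=3.5,fy=3.5,interpolation=cv2.INTER_CUBIC))
E
```

```text
delta [11.94 -0.92  6.52] twist 0.054 jaw 1.454 down [-0.003 -0.002 -1.   ] q6 -1.862 t 5.2
[ 0.52665748 -0.18907159  0.2195918 ] [-0.19323152 -0.33568995  0.3528916 ] 0.4985553082219686
```

View pics/t1.png

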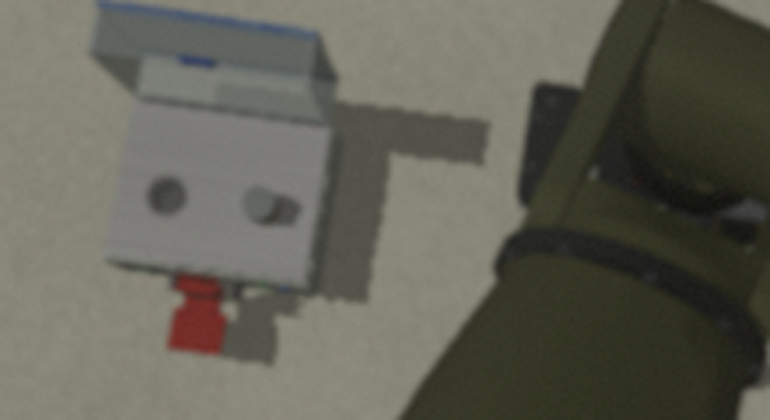

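The crop shows the lid upright, with the empty well at (166,195), full-image (147.4,185.7), and the silver vial in the other well at (262,205).

```bash
python3 - <<'E'
from h import *
f0=dict(np.load('top0.npz'));f=dict(np.load('top1.npz'));P0=pts(f0);P=pts(f)
# block top
reg=P[176:205,135:195].reshape(-1,3);z=reg[:,2];z=z[(z>.04)&(z<.12)];zb=np.median(z);print('block top',zb,np.percentile(z,[10,25,75,90]))
# red cap
hsv=cv2.cvtColor(f0['pixels'],cv2.COLOR_RGB2HSV).astype(int);m=((hsv[...,0]<8)|(hsv[...,0]>172))&(hsv[...,1]>110)
k=np.zeros_like(m);k[170:190,278:295]=1;m&=k;v,u=np.nonzero(m)
top=P0[m];t=top[top[:,2]>.055];print('cap n',m.sum(),'top mean',t.mean(0),'mid',(t.min(0)+t.max(0))/2)
d=dict(np.load('side0.npz'));Q=pts(d);hs=cv2.cvtColor(d['pixels'],cv2.COLOR_RGB2HSV).astype(int)
m2=((hs[...,0]<8)|(hs[...,0]>172))&(hs[...,1]>110);k=np.zeros_like(m2);k[196:206,284:298]=1;m2&=k;t=Q[m2];t=t[t[:,2]>.057];print('side cap',t.mean(0),(t.min(0)+t.max(0))/2)
# well by dark blob
g=cv2.cvtColor(f['pixels'],cv2.COLOR_RGB2GRAY).astype(float);s=g[176:197,136:158];th=(np.median(s)+s.min())/2;k=(s<th).astype(np.uint8)
n,l,st,c=cv2.connectedComponentsWithStats(k)
for i in range(1,n):
    if st[i,4]>15: uv=c[i]+[136,176];print('dark',st[i],uv,ray(f,*uv,zb))
# rim-edge: white->dark circle
e=cv2.HoughCircles(cv2.resize(f['pixels'][170:205,130:200,0],None,fx=6,fy=6,interpolation=cv2.INTER_CUBIC),cv2.HOUGH_GRADIENT,1,60,param1=60,param2=15,minRadius=20,maxRadius=45)
if e is not None:
    for x,y,rr in e[0]: uv=((x+.5)/6-.5+130,(y+.5)/6-.5+170);print('hough',uv,rr/6,ray(f,*uv,zb))
# silver cap
c=P[183:192,168:180].reshape(-1,3);c=c[(c[:,2]>zb+.018)&(c[:,2]<zb+.035)];print('silver',c.mean(0),len(c))
ax=np.array([np.cos(-.113),np.sin(-.113)]);print('expected well from silver mid',c[:,:2].mean(0)+.072*np.array([-ax[1],ax[0]]))
b=(P[...,2]>.09)&(np.hypot(P[...,0]-.63,P[...,1]-.11)<.12);print('lid pts hi',P[b].min(0),P[b].max(0))
E
```

```text
block top 0.06631988213852014 [0.06301377 0.0648246  0.06769424 0.06919314]
cap n 65 top mean [ 0.59089815 -0.20429087  0.05971123] mid [ 0.59111897 -0.20438531  0.05937149]
side cap [ 0.58957467 -0.20515017  0.06063759] [ 0.59093755 -0.2044118   0.06023426]
dark [ 6  5 11 10 86] [147.11627907 185.5       ] [0.55667848 0.16046058 0.06631988]
silver [0.54781886 0.08795978 0.09248629] 69
expected well from silver mid [0.55593755 0.15950059]
lid pts hi [0.53663717 0.03789834 0.0900237 ] [0.66489346 0.19100439 0.19855439]
```

Call:
drive_tool:
  targets:
    - {"claw":-0.2,"delta_pos":[4,-0.6,3.5],"twist":0}
    - {"claw":-0.2,"delta_pos":[8,-0.76,6.6],"twist":0}
    - {"claw":-0.2,"delta_pos":[10.5,-0.76,6.6],"twist":0}
    - {"claw":-0.2,"delta_pos":[11,-0.76,6.6],"twist":0}

```text
time_s: 5.75
eef_pos: [0.5924, -0.2028, 0.1073]
tool_rot: [0.041, 0.708, -0.041, 0.704]
wrist_force: [0.0, -0.6, 1.1]
finger_gap: 0.596
```

```bash
python3 - <<'E'
from h import *
goto((0.591,-0.2044,0.040),1.458);s=r.state();print(s['eef_pos'],s['wrist_force'],s['finger_gap'])
f=r.grab_frame('side');a=cv2.resize(f['pixels'][110:270,200:400],(480,384));w=r.grab_frame('wrist')['pixels'];a=np.hstack([a[:, :400],w[:,100:500]]);cv2.imwrite('pics/g1.png',a[:,:,::-1])
E
```

```text
delta [ 6.73 -0.17 -0.08] twist -0.002 jaw 1.456 down [-0.006 -0.    -1.   ] q6 -1.842 t 5.75
[ 0.59237706 -0.20276178  0.10725834] [ 0.02203226 -0.63780978  1.09656108] 0.5956102282409124
```

View pics/g1.png

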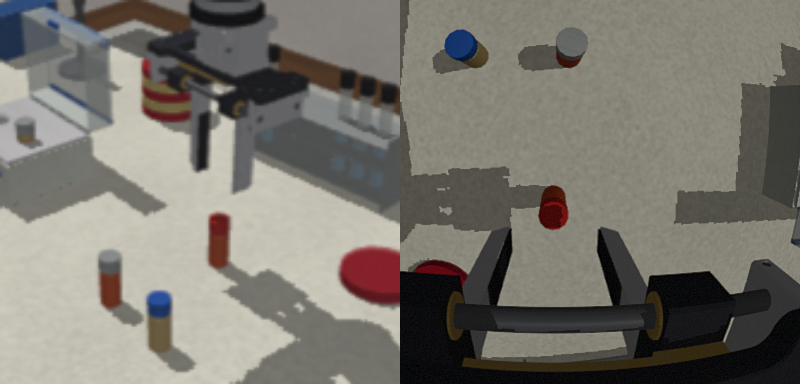

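Left: the open jaws stand over the red vial at (218,240). Right (wrist view): its cap at (553,213) is midway between the fingers.

Call:
drive_tool:
  targets:
    - {"claw":-0.2,"delta_pos":[1.5,-0.17,-0.08],"twist":0}
    - {"claw":-0.2,"delta_pos":[4,-0.17,-0.08],"twist":0}
    - {"claw":-0.2,"delta_pos":[6,-0.17,-0.08],"twist":0}
    - {"claw":-0.2,"delta_pos":[6.7,-0.17,-0.08],"twist":0}
    - {"claw":-0.2,"delta_pos":[6.7,-0.17,-0.08],"twist":0}

```text
time_s: 6.48
eef_pos: [0.592, -0.2049, 0.0425]
tool_rot: [0.04, 0.707, -0.041, 0.705]
wrist_force: [0.1, -0.5, 0.3]
finger_gap: 0.601
```

Call:
drive_tool:
  targets:
    - {"claw":0.3,"delta_pos":[0,0,0],"twist":0}
    - {"claw":0.7,"delta_pos":[0,0,0],"twist":0}
    - {"claw":0.7,"delta_pos":[0,0,0],"twist":0}
    - {"claw":0.7,"delta_pos":[0,0,0],"twist":0}

```text
time_s: 6.98
eef_pos: [0.5921, -0.2049, 0.0427]
tool_rot: [0.04, 0.707, -0.041, 0.705]
wrist_force: [-1.3, 0.7, 1.5]
finger_gap: 0.259
```

Call:
drive_tool:
  targets:
    - {"claw":0.7,"delta_pos":[-1,0,0],"twist":0}
    - {"claw":0.7,"delta_pos":[-5,0,0],"twist":0}
    - {"claw":0.7,"delta_pos":[-10,0,0],"twist":0}
    - {"claw":0.7,"delta_pos":[-14,0,0],"twist":0}
    - {"claw":0.7,"delta_pos":[-14,0,0],"twist":0}

```text
time_s: 7.6
eef_pos: [0.5935, -0.2051, 0.1869]
tool_rot: [0.039, 0.705, -0.042, 0.707]
wrist_force: [-0.6, 0.2, -1.5]
finger_gap: 0.261
```

```bash
python3 - <<'E'
from h import *
goto((0.5563,0.160,0.18),1.458);s=r.state();print(s['eef_pos'],s['wrist_force'],s['finger_gap']*94)
f=r.grab_frame('side');P=pts(f);np.savez('side2.npz',**f)
m=(np.hypot(P[...,0]-s['eef_pos'][0],P[...,1]-s['eef_pos'][1])<.03)&(P[...,2]>.1)&(P[...,2]<s['eef_pos'][2]-.006)
q=P[m];print(m.sum(),q.min(0),q.max(0))
d=q[:,2];zs=[d.min(),np.median(d),d.max()]
for a,b in((zs[0],zs[0]+.012),(zs[0]+.012,zs[0]+.024),(zs[0]+.024,zs[0]+.036)):
    k=q[(d>=a)&(d<b)];print(len(k),k.mean(0).round(4))
g=goto(P[0,0]) if 0 else None
cam=-f['R'].T@f['t'];print('view dir',(s['eef_pos']-cam)[:2]/np.linalg.norm((s['eef_pos']-cam)[:2]))
E
```

```text
delta [ 0.53 35.85 -7.9 ] twist -0.002 jaw 1.456 down [ 0.003 -0.004 -1.   ] q6 -1.845 t 7.6
[ 0.5935001  -0.20513079  0.18685317] [-0.62558247  0.16802368 -1.45300544] 24.530342246581046
120 [ 0.58112649 -0.21806334  0.14424796] [ 0.60349738 -0.19822061  0.18084644]
36 [ 0.5885 -0.2101  0.1503]
39 [ 0.5876 -0.2109  0.1625]
43 [ 0.5887 -0.2107  0.1747]
view dir [0.74949389 0.66201126]
```

Call:
drive_tool:
  targets:
    - {"claw":0.7,"delta_pos":[0,4,-3],"twist":0}
    - {"claw":0.7,"delta_pos":[0,9,-6],"twist":0}
    - {"claw":0.7,"delta_pos":[0,14,-8.5],"twist":0}
    - {"claw":0.7,"delta_pos":[0,19.5,-8.5],"twist":0}
    - {"claw":0.7,"delta_pos":[0,25,-8.5],"twist":0}

```text
time_s: 8.28
eef_pos: [0.5363, 0.0549, 0.1827]
tool_rot: [0.04, 0.706, -0.042, 0.705]
wrist_force: [0.8, 0.0, -0.6]
finger_gap: 0.26
```

```bash
python3 - <<'E'
from h import *
goto((0.5563,0.160,0.16),1.458);s=r.state();print(s['eef_pos'],s['wrist_force'],s['finger_gap']*94)
E
```

```text
delta [ 2.24 10.67  0.78] twist -0.003 jaw 1.455 down [-0.002 -0.003 -1.   ] q6 -1.419 t 8.275
[0.53631355 0.0549283  0.18265122] [ 0.79737462  0.00706967 -0.6150342 ] 24.402702780028072
```

Call:
drive_tool:
  targets:
    - {"claw":0.7,"delta_pos":[0,4,0.3],"twist":0}
    - {"claw":0.7,"delta_pos":[0,8,0.6],"twist":0}
    - {"claw":0.7,"delta_pos":[0.5,10.6,0.78],"twist":0}
    - {"claw":0.7,"delta_pos":[2.4,10.67,0.78],"twist":0}
    - {"claw":0.7,"delta_pos":[3.8,10.67,0.78],"twist":0}

```text
time_s: 8.9
eef_pos: [0.5555, 0.1599, 0.1423]
tool_rot: [0.039, 0.707, -0.042, 0.704]
wrist_force: [-0.5, -0.7, -0.5]
finger_gap: 0.257
```

```bash
python3 - <<'E'
from h import *
goto((0.5563,0.160,0.12),1.458);s=r.state();print(s['eef_pos'],s['wrist_force'],s['finger_gap']*94)
f=r.grab_frame('side');a=cv2.resize(f['pixels'][90:190,150:270],(456,380),interpolation=cv2.INTER_CUBIC)
w=r.grab_frame('wrist')['pixels'];print(w.shape);a=np.hstack([cv2.resize(a,(456,384))[:,:380],w[:,60:480]]);cv2.imwrite('pics/w1.png',a[:,:,::-1])
E
```

```text
delta [2.23 0.02 0.09] twist -0.002 jaw 1.456 down [-0.004 -0.003 -1.   ] q6 -1.237 t 8.9
[0.55552396 0.15994925 0.14230479] [-0.49255298 -0.71612577 -0.47703649] 24.151066917973935
(384, 512, 3)
```

View pics/w1.png

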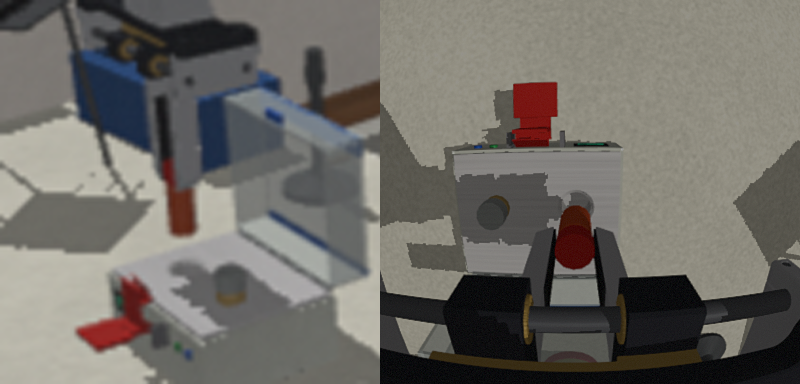

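Left: the vial hangs above the block at (182,215). Right (wrist view): the vial's bottom at (575,215) lines up with the well mouth at (577,203). I'll lower it slowly and watch the force.

Call:
drive_tool:
  targets:
    - {"claw":0.7,"delta_pos":[1,0.02,0.09],"twist":0}
    - {"claw":0.7,"delta_pos":[2,0.02,0.09],"twist":0}
    - {"claw":0.7,"delta_pos":[2.7,0.02,0.09],"twist":0}
    - {"claw":0.7,"delta_pos":[3.1,0.02,0.09],"twist":0}
    - {"claw":0.7,"delta_pos":[3.1,0.02,0.09],"twist":0}

```text
time_s: 9.62
eef_pos: [0.556, 0.1594, 0.111]
tool_rot: [0.04, 0.708, -0.042, 0.704]
wrist_force: [-0.8, -0.6, -0.4]
finger_gap: 0.258
```

Call:
drive_tool:
  targets:
    - {"claw":0.7,"delta_pos":[0.2,0,0],"twist":0}
    - {"claw":0.7,"delta_pos":[0.4,0,0],"twist":0}
    - {"claw":0.7,"delta_pos":[0.4,0,0],"twist":0}

```text
time_s: 10.0
eef_pos: [0.5559, 0.1594, 0.1069]
tool_rot: [0.04, 0.708, -0.042, 0.704]
wrist_force: [-0.5, 0.6, 0.2]
finger_gap: 0.256
```

Call:
drive_tool:
  targets:
    - {"claw":0.7,"delta_pos":[0.2,0,0],"twist":0}
    - {"claw":0.7,"delta_pos":[0.4,0,0],"twist":0}
    - {"claw":0.7,"delta_pos":[0.4,0,0],"twist":0}

```text
time_s: 10.38
eef_pos: [0.5558, 0.1594, 0.1027]
tool_rot: [0.04, 0.708, -0.042, 0.704]
wrist_force: [1.2, -0.4, -1.0]
finger_gap: 0.256
```

Call:
drive_tool:
  targets:
    - {"claw":0.7,"delta_pos":[0.2,0,0],"twist":0}
    - {"claw":0.7,"delta_pos":[0.4,0,0],"twist":0}
    - {"claw":0.7,"delta_pos":[0.6,0,0],"twist":0}
    - {"claw":0.7,"delta_pos":[0.6,0,0],"twist":0}

```text
time_s: 10.88
eef_pos: [0.5557, 0.1593, 0.0965]
tool_rot: [0.04, 0.708, -0.042, 0.704]
wrist_force: [-0.1, -0.5, -0.6]
finger_gap: 0.256
```

Call:
drive_tool:
  targets:
    - {"claw":0.7,"delta_pos":[0.3,0,0],"twist":0}
    - {"claw":0.7,"delta_pos":[0.6,0,0],"twist":0}
    - {"claw":0.7,"delta_pos":[0.9,0,0],"twist":0}
    - {"claw":0.7,"delta_pos":[1.2,0,0],"twist":0}
    - {"claw":0.7,"delta_pos":[1.2,0,0],"twist":0}

```text
time_s: 11.5
eef_pos: [0.5555, 0.1592, 0.0842]
tool_rot: [0.04, 0.708, -0.042, 0.704]
wrist_force: [-0.6, 0.2, -0.5]
finger_gap: 0.26
```

```bash
python3 - <<'E'
from h import *
s=r.state();print(s['eef_pos'],s['wrist_force'],s['moment'],s['finger_gap']*94)
E
```

```text
[0.55552977 0.15922966 0.0841621 ] [-0.64847116  0.2353612  -0.45100357] [-0.00315563 -0.00855558  0.00864419] 24.403925286279623
```

Call:
drive_tool:
  targets:
    - {"claw":0.7,"delta_pos":[0.2,0,0],"twist":0}
    - {"claw":0.7,"delta_pos":[0.4,0,0],"twist":0}
    - {"claw":0.7,"delta_pos":[0.5,0,0],"twist":0}
    - {"claw":0.7,"delta_pos":[0.5,0,0],"twist":0}

```text
time_s: 12.0
eef_pos: [0.5555, 0.1592, 0.0791]
tool_rot: [0.04, 0.708, -0.042, 0.704]
wrist_force: [0.1, 0.5, -0.4]
finger_gap: 0.254
```

Call:
drive_tool:
  targets:
    - {"claw":0.7,"delta_pos":[0.1,0,0],"twist":0}
    - {"claw":0.7,"delta_pos":[0.2,0,0],"twist":0}
    - {"claw":0.7,"delta_pos":[0.2,0,0],"twist":0}

```text
time_s: 12.38
eef_pos: [0.5554, 0.1592, 0.077]
tool_rot: [0.039, 0.708, -0.042, 0.703]
wrist_force: [0.3, 0.2, -0.3]
finger_gap: 0.257
```

Call:
drive_tool:
  targets:
    - {"claw":0.7,"delta_pos":[0.1,0,0],"twist":0}
    - {"claw":0.7,"delta_pos":[0.15,0,0],"twist":0}
    - {"claw":0.7,"delta_pos":[0.15,0,0],"twist":0}

```text
time_s: 12.75
eef_pos: [0.5554, 0.1592, 0.0755]
tool_rot: [0.039, 0.708, -0.042, 0.703]
wrist_force: [-0.4, 0.2, -0.9]
finger_gap: 0.257
```

Call:
drive_tool:
  targets:
    - {"claw":0.7,"delta_pos":[0.1,0,0],"twist":0}
    - {"claw":0.7,"delta_pos":[0.15,0,0],"twist":0}
    - {"claw":0.7,"delta_pos":[0.15,0,0],"twist":0}

```text
time_s: 13.12
eef_pos: [0.5558, 0.1593, 0.075]
tool_rot: [0.04, 0.708, -0.042, 0.704]
wrist_force: [-2.1, -1.1, 8.6]
finger_gap: 0.258
```

Call:
drive_tool:
  targets:
    - {"claw":0.7,"delta_pos":[0.1,0,0],"twist":0}
    - {"claw":0.7,"delta_pos":[0.15,0,0],"twist":0}
    - {"claw":0.7,"delta_pos":[0.15,0,0],"twist":0}

```text
time_s: 13.5
eef_pos: [0.5564, 0.1593, 0.075]
tool_rot: [0.04, 0.707, -0.042, 0.705]
wrist_force: [-4.0, -1.6, 13.0]
finger_gap: 0.254
```

```bash
python3 - <<'E'
from h import *
s=r.state();print(s['eef_pos'],s['wrist_force'],s['moment'],s['finger_gap']*94)
E
```

```text
[0.55637809 0.15928175 0.07497322] [-3.99413686 -1.64353748 13.0143548 ] [-0.4350806   0.84981188  0.01834139] 23.876337371764098
```

Call:
drive_tool:
  targets:
    - {"claw":0.7,"delta_pos":[0,0,0],"twist":0}
    - {"claw":0.3,"delta_pos":[0,0,0],"twist":0}
    - {"claw":0.2,"delta_pos":[0,0,0],"twist":0}
    - {"claw":0.2,"delta_pos":[0,0,0],"twist":0}

```text
time_s: 14.0
eef_pos: [0.5563, 0.1593, 0.0748]
tool_rot: [0.04, 0.707, -0.042, 0.705]
wrist_force: [0.9, -0.2, -0.0]
finger_gap: 0.4
```

Call:
drive_tool:
  targets:
    - {"claw":0.2,"delta_pos":[-1,0,0],"twist":0}
    - {"claw":0.2,"delta_pos":[-3,0,0],"twist":0}
    - {"claw":0.2,"delta_pos":[-7,0,-1],"twist":0}
    - {"claw":0.2,"delta_pos":[-12,0,-4],"twist":0}
    - {"claw":0.2,"delta_pos":[-17,0,-8],"twist":0}

```text
time_s: 14.62
eef_pos: [0.4776, 0.169, 0.246]
tool_rot: [0.04, 0.707, -0.042, 0.705]
wrist_force: [0.1, -0.2, 0.6]
finger_gap: 0.404
```

```bash
python3 - <<'E'
from h import *
s=r.state();print(s['eef_pos'],s['wrist_force'],s['finger_gap'])
f=r.grab_frame('side');P=pts(f);np.savez('side3.npz',**f)
cv2.imwrite('pics/v1.png',cv2.resize(f['pixels'][70:200,140:300,::-1],None,fx=4,fy=4,interpolation=cv2.INTER_CUBIC))
hs=cv2.cvtColor(f['pixels'],cv2.COLOR_RGB2HSV).astype(int);m=((hs[...,0]<8)|(hs[...,0]>172))&(hs[...,1]>110)&(np.hypot(P[...,0]-.556,P[...,1]-.16)<.03)
q=P[m];print(len(q),q.max(0),q.mean(0))
# lid rim (free edge is now top) and hinge line
b=(P[...,0]>.58)&(P[...,0]<.72)&(P[...,1]>.0)&(P[...,1]<.22)&(P[...,2]>.05)&(P[...,2]<.25)
bl=b&(hs[...,0]>105)&(hs[...,0]<130)&(hs[...,1]>110);q=P[bl]
n=q[:,2]>.13;
for k in(n,~n): print(k.sum(),q[k].min(0).round(3),q[k].max(0).round(3),q[k].mean(0).round(3))
E
```

```text
[0.47764784 0.1689534  0.2459675 ] [ 0.09360625 -0.22818193  0.58312632] 0.4037364962360121
64 [0.56460262 0.16999057 0.09576279] [0.55240461 0.15463828 0.08343832]
11 [0.622 0.108 0.19 ] [0.664 0.177 0.197] [0.627 0.123 0.194]
6 [0.656 0.106 0.074] [0.664 0.176 0.077] [0.659 0.141 0.075]
```

View pics/v1.png

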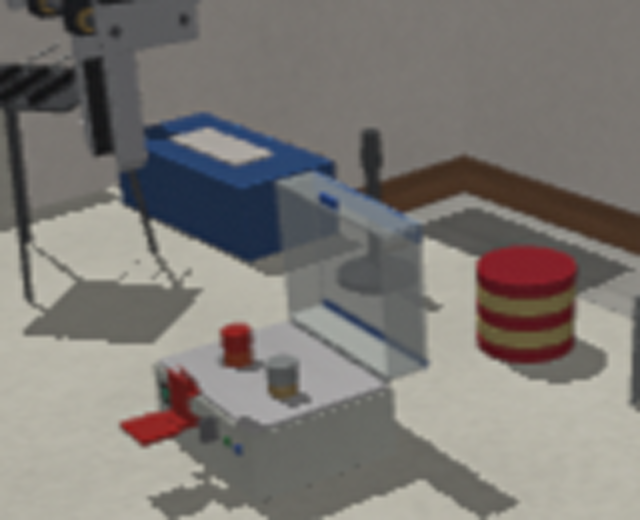

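Crop: the red cap at (237,345) stands at the same height as the fixed silver cap at (283,375), so the vial is fully down. The lid is upright with its outer face to the back. Next I go over and behind it with the fingers shut.

Call:
drive_tool:
  targets:
    - {"claw":1,"delta_pos":[0,-1,4],"twist":0}
    - {"claw":1,"delta_pos":[0,-2.5,9],"twist":0}
    - {"claw":1,"delta_pos":[0,-3.9,14],"twist":0}
    - {"claw":1,"delta_pos":[0,-3.9,19],"twist":0}
    - {"claw":1,"delta_pos":[0,-3.9,22],"twist":0}

```text
time_s: 15.3
eef_pos: [0.6916, 0.1052, 0.2537]
tool_rot: [0.041, 0.704, -0.041, 0.707]
wrist_force: [-0.4, -0.2, -0.1]
finger_gap: 0.006
```

```bash
cat >> h.py <<'E'
Hn=np.array([.624,.1135,.0665]);ex=np.array([np.cos(.1128),-np.sin(.1128),0]);ey=np.array([np.sin(.1128),np.cos(.1128),0])
def inc():
    s=r.state();d=s['eef_pos']-Hn;print('inc a,b,h mm',(d@ex*1000).round(1),(d@ey*1000).round(1),(d[2]*1000).round(1),'F',s['wrist_force'].round(1),'t',s['time_s'],'gap',s['finger_gap'].round(3))
E
python3 - <<'E'
from h import *
inc();goto(Hn+.066*ex+[0,0,.105],1.458)
E
```

```text
Traceback (most recent call last):
  File "h.py", line 23, in inc
    s=r.state();d=s['eef_pos']-Hn;print('inc a,b,h mm',(d@ex*1000).round(1),(d@ey*1000).round(1),(d[2]*1000).round(1),'F',s['wrist_force'].round(1),'t',s['time_s'],'gap',s['finger_gap'].round(3))
                                                                                                                                                                          ^^^^^^^^^^^^^^^^^^^^^
AttributeError: 'float' object has no attribute 'round'
```

Call:
drive_tool:
  targets:
    - {"claw":1,"delta_pos":[3,0,0],"twist":0}
    - {"claw":1,"delta_pos":[6,0,0],"twist":0}
    - {"claw":1,"delta_pos":[8.2,0,0],"twist":0}
    - {"claw":1,"delta_pos":[8.2,0,0],"twist":0}

```text
time_s: 15.8
eef_pos: [0.6913, 0.1051, 0.1706]
tool_rot: [0.041, 0.705, -0.041, 0.706]
wrist_force: [-0.2, 0.1, 0.2]
finger_gap: 0.004
```

```bash
sed -i "s/s\['finger_gap'\].round(3)/s['finger_gap']/" h.py; python3 - <<'E'
from h import *
inc();goto(Hn+.046*ex+[0,0,.105],1.458)
# arc table: TCP (a,h) with corner 8mm
for th in np.arange(1.5,-.01,-.1): print(round(th,2),(-105*np.cos(th)+38*np.sin(th)+8).round(1),(38*np.cos(th)+105*np.sin(th)).round(1))
E
```

```text
inc a,b,h mm 67.8 -0.8 104.1 F [-0.2  0.1  0.2] t 15.8 gap 0.0042486722112216714
delta [-0.09  0.07 -2.18] twist -0.003 jaw 1.455 down [ 0.001 -0.001 -1.   ] q6 -1.356 t 15.8
1.5 38.5 107.4
1.4 27.6 109.9
1.3 16.5 111.3
1.2 5.4 111.6
1.1 -5.8 110.8
1.0 -16.8 108.9
0.9 -27.5 105.9
0.8 -37.9 101.8
0.7 -47.8 96.7
0.6 -57.2 90.7
0.5 -65.9 83.7
0.4 -73.9 75.9
0.3 -81.1 67.3
0.2 -87.4 58.1
0.1 -92.7 48.3
-0.0 -97.0 38.0
```

Call:
drive_tool:
  targets:
    - {"claw":1,"delta_pos":[0,0,-1],"twist":0}
    - {"claw":1,"delta_pos":[-0.1,0,-1.7],"twist":0}
    - {"claw":1,"delta_pos":[-0.2,0,-2.3],"twist":0}
    - {"claw":1,"delta_pos":[-0.35,0,-2.9],"twist":0}
    - {"claw":1,"delta_pos":[-0.5,0,-3.5],"twist":0}

```text
time_s: 16.42
eef_pos: [0.6566, 0.1092, 0.1763]
tool_rot: [0.041, 0.705, -0.041, 0.707]
wrist_force: [2.2, 0.2, 1.6]
finger_gap: 0.006
```

```bash
python3 - <<'E'
from h import *
inc()
E
```

```text
inc a,b,h mm 32.8 -0.6 109.8 F [2.2 0.2 1.6] t 16.425 gap 0.006434855017924893
```

Call:
drive_tool:
  targets:
    - {"claw":1,"delta_pos":[-0.06,0,-0.7],"twist":0}
    - {"claw":1,"delta_pos":[-0.14,0,-1.5],"twist":0}
    - {"claw":1,"delta_pos":[-0.18,0,-2.3],"twist":0}
    - {"claw":1,"delta_pos":[-0.18,0,-3.1],"twist":0}
    - {"claw":1,"delta_pos":[-0.1,0,-3.9],"twist":0}

```text
time_s: 17.05
eef_pos: [0.6172, 0.1137, 0.1772]
tool_rot: [0.041, 0.705, -0.041, 0.707]
wrist_force: [1.5, -0.5, 3.2]
finger_gap: 0.005
```

```bash
python3 - <<'E'
from h import *
inc()
E
```

```text
inc a,b,h mm -6.7 -0.5 110.7 F [ 1.5 -0.5  3.2] t 17.05 gap 0.004704202455012402
```

Call:
drive_tool:
  targets:
    - {"claw":1,"delta_pos":[0.13,0,-0.78],"twist":0}
    - {"claw":1,"delta_pos":[0.31,0,-1.53],"twist":0}
    - {"claw":1,"delta_pos":[0.55,0,-2.28],"twist":0}
    - {"claw":1,"delta_pos":[0.85,0,-3.03],"twist":0}
    - {"claw":1,"delta_pos":[1.19,0,-3.73],"twist":0}

```text
time_s: 17.68
eef_pos: [0.5797, 0.1181, 0.1649]
tool_rot: [0.041, 0.705, -0.041, 0.707]
wrist_force: [0.6, -1.2, 3.5]
finger_gap: 0.005
```

```bash
python3 - <<'E'
from h import *
inc()
E
```

```text
inc a,b,h mm -44.6 -0.4 98.4 F [ 0.6 -1.2  3.5] t 17.675 gap 0.005199419223310516
```

Call:
drive_tool:
  targets:
    - {"claw":1,"delta_pos":[0.37,0,-0.64],"twist":0}
    - {"claw":1,"delta_pos":[0.77,0,-1.26],"twist":0}
    - {"claw":1,"delta_pos":[1.14,0,-1.74],"twist":0}
    - {"claw":1,"delta_pos":[1.47,0,-2.14],"twist":0}
    - {"claw":1,"delta_pos":[1.85,0,-2.54],"twist":0}

```text
time_s: 18.3
eef_pos: [0.5542, 0.1211, 0.1461]
tool_rot: [0.041, 0.705, -0.041, 0.707]
wrist_force: [-1.5, -0.4, 3.6]
finger_gap: 0.004
```

```bash
python3 - <<'E'
from h import *
inc()
E
```

```text
inc a,b,h mm -70.2 -0.3 79.6 F [-1.5 -0.4  3.6] t 18.3 gap 0.004242748239655776
```

Call:
drive_tool:
  targets:
    - {"claw":1,"delta_pos":[0.37,0,-0.37],"twist":0}
    - {"claw":1,"delta_pos":[0.88,0,-0.81],"twist":0}
    - {"claw":1,"delta_pos":[1.41,0,-1.22],"twist":0}
    - {"claw":1,"delta_pos":[1.96,0,-1.6],"twist":0}
    - {"claw":1,"delta_pos":[2.3,0,-1.8],"twist":0}

```text
time_s: 18.92
eef_pos: [0.536, 0.1232, 0.1226]
tool_rot: [0.041, 0.705, -0.041, 0.707]
wrist_force: [-1.7, 0.3, 2.6]
finger_gap: 0.006
```

```bash
python3 - <<'E'
from h import *
inc();P=pts(r.grab_frame('side'));
E
```

```text
inc a,b,h mm -88.5 -0.3 56.1 F [-1.7  0.3  2.6] t 18.925 gap 0.00618874797324395
```

Now the hook zone, in small steps.

Call:
drive_tool:
  targets:
    - {"claw":1,"delta_pos":[0.3,0,-0.15],"twist":0}
    - {"claw":1,"delta_pos":[0.6,0,-0.3],"twist":0}
    - {"claw":1,"delta_pos":[0.8,0,-0.4],"twist":0}
    - {"claw":1,"delta_pos":[0.8,0,-0.4],"twist":0}

```text
time_s: 19.48
eef_pos: [0.5319, 0.1237, 0.1142]
tool_rot: [0.041, 0.705, -0.041, 0.706]
wrist_force: [-1.8, 0.3, 2.6]
finger_gap: 0.003
```

Call:
drive_tool:
  targets:
    - {"claw":1,"delta_pos":[0.1,0,-0.05],"twist":0}
    - {"claw":1,"delta_pos":[0.2,0,-0.1],"twist":0}
    - {"claw":1,"delta_pos":[0.2,0,-0.1],"twist":0}

```text
time_s: 19.85
eef_pos: [0.5312, 0.1237, 0.1127]
tool_rot: [0.041, 0.705, -0.041, 0.707]
wrist_force: [-2.2, 0.2, 6.8]
finger_gap: 0.002
```

Call:
drive_tool:
  targets:
    - {"claw":1,"delta_pos":[0.1,0,-0.03],"twist":0}
    - {"claw":1,"delta_pos":[0.2,0,-0.06],"twist":0}
    - {"claw":1,"delta_pos":[0.2,0,-0.06],"twist":0}

```text
time_s: 20.23
eef_pos: [0.5307, 0.1238, 0.1114]
tool_rot: [0.041, 0.705, -0.041, 0.707]
wrist_force: [-5.3, -1.0, 10.3]
finger_gap: 0.003
```

Call:
drive_tool:
  targets:
    - {"claw":1,"delta_pos":[0.1,0,-0.08],"twist":0}
    - {"claw":1,"delta_pos":[0.2,0,-0.12],"twist":0}
    - {"claw":1,"delta_pos":[0.2,0,-0.12],"twist":0}

```text
time_s: 20.6
eef_pos: [0.53, 0.1239, 0.1103]
tool_rot: [0.041, 0.704, -0.041, 0.708]
wrist_force: [-3.5, -2.0, 9.6]
finger_gap: 0.008
```

Call:
drive_tool:
  targets:
    - {"claw":1,"delta_pos":[0.1,0,-0.08],"twist":0}
    - {"claw":1,"delta_pos":[0.2,0,-0.12],"twist":0}
    - {"claw":1,"delta_pos":[0.2,0,-0.12],"twist":0}

```text
time_s: 20.98
eef_pos: [0.5297, 0.124, 0.1094]
tool_rot: [0.041, 0.703, -0.041, 0.709]
wrist_force: [-1.6, -1.1, 12.7]
finger_gap: 0.006
```

Call:
drive_tool:
  targets:
    - {"claw":1,"delta_pos":[0.1,0,-0.04],"twist":0}
    - {"claw":1,"delta_pos":[0.2,0,-0.08],"twist":0}
    - {"claw":1,"delta_pos":[0.2,0,-0.08],"twist":0}

```text
time_s: 21.35
eef_pos: [0.5295, 0.124, 0.1088]
tool_rot: [0.041, 0.703, -0.041, 0.709]
wrist_force: [-4.7, -1.5, 15.0]
finger_gap: 0.003
```

Call:
drive_tool:
  targets:
    - {"claw":1,"delta_pos":[0.1,0,-0.04],"twist":0}
    - {"claw":1,"delta_pos":[0.2,0,-0.08],"twist":0}
    - {"claw":1,"delta_pos":[0.2,0,-0.08],"twist":0}

```text
time_s: 21.72
eef_pos: [0.5287, 0.1241, 0.1066]
tool_rot: [0.041, 0.702, -0.041, 0.709]
wrist_force: [-0.2, -0.4, -0.2]
finger_gap: 0.008
```

```bash
python3 - <<'E'
from h import *
inc();goto(r.state()['eef_pos'],1.458)
E
```

```text
inc a,b,h mm -95.8 -0.2 40.1 F [-0.2 -0.4 -0.2] t 21.725 gap 0.008141570326836997
delta [0. 0. 0.] twist -0.003 jaw 1.455 down [ 0.01  -0.001 -1.   ] q6 -1.289 t 21.725
```

The force dropped from 15 N to 0, so the lid snapped. I'll retreat and check.

Call:
drive_tool:
  targets:
    - {"claw":1,"delta_pos":[-1,0,0],"twist":0}
    - {"claw":1,"delta_pos":[-4,0,-1],"twist":0}
    - {"claw":1,"delta_pos":[-9,2,-3],"twist":0}
    - {"claw":1,"delta_pos":[-13,7,-6],"twist":0}
    - {"claw":1,"delta_pos":[-14,12,-9],"twist":0}

```text
time_s: 22.35
eef_pos: [0.4535, 0.2512, 0.2478]
tool_rot: [0.042, 0.701, -0.041, 0.711]
wrist_force: [1.1, 0.6, -0.8]
finger_gap: 0.006
```

Call:
drive_tool:
  targets:
    - {"claw":1,"delta_pos":[0,5,-2],"twist":0}
    - {"claw":1,"delta_pos":[0,10,-4],"twist":0}
    - {"claw":1,"delta_pos":[0,14,-6],"twist":0}
    - {"claw":1,"delta_pos":[0,14,-6],"twist":0}
    - {"claw":1,"delta_pos":[0,14,-6],"twist":0}

```text
time_s: 22.98
eef_pos: [0.4105, 0.3968, 0.2477]
tool_rot: [0.042, 0.701, -0.041, 0.711]
wrist_force: [-0.5, -0.4, -0.5]
finger_gap: 0.008
```

```bash
python3 - <<'E'
from h import *
inc();f=r.grab_frame('top');P=pts(f);f0=dict(np.load('top0.npz'));P0=pts(f0)
for u,v in((140,170),(160,175),(180,200),(160,190),(130,200)): print((u,v),P0[v,u].round(3),P[v,u].round(3))
d=np.abs(P[...,2]-P0[...,2]);
for n,(u,v) in dict(silver=(274,229),blue=(307,235),dishr=(337,148),dishy=(357,247)).items():
    a=f0['pixels'][v-14:v+15,u-16:u+17].astype(int);b=f['pixels'][v-14:v+15,u-16:u+17].astype(int);print(n,'zdiff',d[v-14:v+15,u-16:u+17].mean().round(4),'rgbdiff',np.abs(a-b).mean().round(1))
g=r.grab_frame('side')
A=cv2.resize(f['pixels'][130:260,100:390],(640,287));B=cv2.resize(g['pixels'][90:240,140:400],(500,288))[:287]
cv2.imwrite('pics/end.png',np.vstack([A,np.hstack([B,np.zeros((287,140,3),np.uint8)])])[:,:,::-1])
E
```

```text
inc a,b,h mm -244.0 257.5 181.2 F [-0.5 -0.4 -0.5] t 22.975 gap 0.0076717405871038966
(140, 170) [0.588 0.171 0.107] [0.588 0.171 0.105]
(160, 175) [0.577 0.12  0.107] [0.578 0.121 0.104]
(180, 200) [0.515 0.066 0.107] [0.515 0.066 0.106]
(160, 190) [0.538 0.117 0.109] [0.538 0.117 0.107]
(130, 200) [0.511 0.19  0.105] [0.511 0.19  0.104]
silver zdiff 0.009 rgbdiff 3.1
blue zdiff 0.0101 rgbdiff 3.1
dishr zdiff 0.0144 rgbdiff 2.3
dishy zdiff 0.0156 rgbdiff 2.6
```

View pics/end.png

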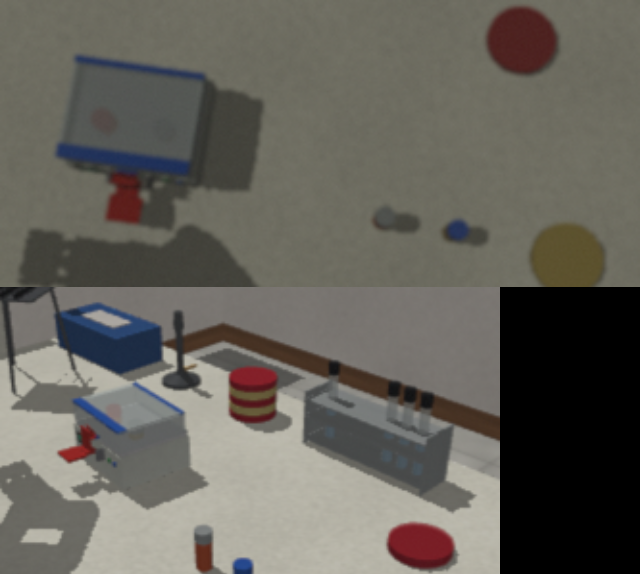

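The lid is shut flat, with the red cap showing through it at (104,120) and the fixed silver one at (163,130). The other vials and the dishes are unmoved. It has stayed shut for over 1 s since release.

```bash
python3 -c "
from rig import r
print(r.hand_in())"
```

```text
the job is handed in; nothing more can be done
None
```

The job is done and handed in at about 23 s of the 72 s allowed. The lid opened, the red-capped vial is in the well, and the lid is shut and holding.

- **Latch:** I pressed the pad with closed fingers. It first met the fingers at a height of about 54 mm, and the lid let go after about 5 mm at 5 N.
- **Vial:** I lowered the red-capped vial into the empty well until it touched the floor. That put the block's top at about 66 mm, which agrees with the depth camera. The force reached 13 N because I pushed one step further than needed to confirm the floor. The red cap then stood level with the fixed silver cap.
- **Lid:** I pushed it over along its arc at 2 to 4 N. The hook took up to 15 N before the lid snapped and the force fell to 0. That is above the stated 10 to 12 N but under the 25 N limit.

**Last checks:**
- The lid's top is within 1 to 3 mm of its first shut height, and it had stayed shut for more than a second before hand-in.
- The red cap shows through the lid in its well.
- The other vials and dishes look unmoved in the final pictures. The depth comparison for them came out noisy (9 to 16 mm mean difference), so that check rests on the colour pictures, which barely changed.
- The arm was clear and touching nothing.

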